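# Fit the handwheel to the gearbox shaft and close the guard

## Task

Swing the hinged guard of the gearbox up out of the way, then fit the square-bored handwheel onto the upright square shaft, lowering it (not dropping it) until it rests fully home on the shaft's shoulder. With the wheel on, lower the guard gently, without slamming, until it rests on its two stop posts. Leave all the other things on the bench as they are.

Things in the scene. Friction and masses are not known exactly. Their poses are not given: they have to be found in the camera images.
- handwheel: Loose steel handwheel, lying flat. Rim 116 mm diameter, 16 high, 11 thick; four spokes along its x and y; central square hub 40 x 40, 65 high, flat sides: the grip. Square bore 23.6 wide, 34 deep, 3 chamfer, opens at the hub's underside, sides parallel to the hub's. Origin: centre of underside; z up; x, y parallel to the hub's sides. Any quarter-turn fits. 0.45-0.7 kg.
- shaft_seat (a point): Point on the axis of the upright square steel shaft at its shoulder (top of a 40 mm round collar), 45 mm above the bench. The shaft is 22 x 22 mm and rises 32 mm above it, the top 6 mm stepped narrower. x, y parallel to the shaft's flats, z up. Fully home, the handwheel's origin lies at this point.
- shaft (a joint): Angle (rad) of the shaft in its gearbox about the vertical, counter-clockwise from above; it turns stiffly (0.2 N m) and need not be held at any angle.
- fixture: Gearbox fixture fixed to the bench: base 190 (x) x 200 (y) x 14 mm, housing 100 x 100, 40 high, shaft in the middle. Hinge posts (14 x 16, 124 high) at x +-78, y -85 mm; stop posts (14 x 14, 116 high, rubber-topped) at x +-78, y +68. Origin: centre of underside, on the shaft's axis; x, y turn with it.
- guard_hinge (a point): Middle of the guard's hinge axis, at x = 0, y = -85, z = 120 mm in the fixture's frame. The axis runs along the fixture's x axis. This point does not move and has the fixture's orientation.
- guard (a joint): Angle (rad) of the guard: 0 = level on its stop posts over the wheel, grows as raised, 1.57 upright, 1.9 end of travel. Green barred frame 168 mm wide, 160 from hinge to free edge, 8 thick, 0.35 kg; its stiff hinge (0.55 N m) holds it where left. Starts partly lowered over the shaft. Closed, it clears a seated wheel's top by 6 mm.
- guard_bail (a point): Centre of the guard's handle: round steel bar 12 mm thick, parallel to the hinge axis and 200 mm from it, in the plane of the frame beyond its free edge; 98 mm clear between its two side struts, 34 mm clear gap to the frame. Turns with the guard: y away from the hinge, x along the bar.
- pulley: Bystander: dark steel ring, 110 mm across, 32 mm round hole, 30 mm high; lies among the task's things. Origin: centre of underside.
- flange: Bystander: steel flange, 108 mm disc 12 mm thick with a round boss 50 mm across up to 55 mm high. Origin: centre of underside.
- jar: Bystander: closed jar 60 mm across, 85 mm high. Origin: centre of underside.
- can: Bystander: can 64 mm across, 170 mm high. Origin: centre of underside.
- wrench: Bystander: wrench 190 mm long lying along its x. Origin: at mid-length, underside.
- driver: Bystander: screwdriver 190 mm long lying along its x. Origin: at mid-length, underside.
- bin: Bystander: open grey bin 120 x 170 x 75 mm holding parts. Origin: centre of underside.
Not all that is in view belongs to the job. What is shaped like the handwheel but orange or pink is not meant.

How it is judged:
On the way:
1. the handwheel is fully home on the shaft (within 4 mm of the shoulder) while the guard is still up (over 0.8 rad) (z of handwheel in the frame of shaft_seat between -0.004 and 0.004 m and horizontal distance between handwheel and shaft_seat below 0.004 m and angle between handwheel's own z axis and vertical below 0.06 rad and value of joint guard above 0.8 rad), for 0.2 s.
At the end, for the whole second after the job is handed in: The handwheel is at rest fully home on the square shaft (origin within 4 mm of the shoulder point in height and sideways, tilted less than 0.06 rad) and the guard is at rest down on its stops (angle under 0.035 rad) (z of handwheel in the frame of shaft_seat between -0.004 and 0.004 m and horizontal distance between handwheel and shaft_seat below 0.004 m and angle between handwheel's own z axis and vertical below 0.06 rad and value of joint guard below 0.035 rad and linear speed of handwheel below 0.02 m/s and velocity of joint guard between -0.05 and 0.05 rad/s); the robot touches nothing.
It fails at once if the guard is slammed (comes down faster than 2 rad/s) (velocity of joint guard below -2 rad/s).
It fails at once if the handwheel is dropped onto the shaft (over 0.6 m/s within 15 mm of its axis and 60 mm of its shoulder) (horizontal distance between handwheel and shaft_seat below 0.015 m and z of handwheel in the frame of shaft_seat below 0.06 m and linear speed of handwheel above 0.6 m/s).
It fails at once if one of the other things on the bench is shifted (over 25 mm) (distance of any of pulley, flange, jar, can, wrench, driver, bin from where it was at the start of the episode above 0.025 m).
It also fails if it takes over 72 s, if anything falls off the work surface, if the arm or the gripper's body presses on something with over 40 N, if the wrist force passes 120 N, or if a joint passes its speed limit or range.

## Robot

A 7-joint arm with a two-finger parallel gripper is mounted at the origin on the work surface. World frame = base frame: x ahead of the robot, y to its left, z up, the work surface at z = 0. Lengths are in m, angles in rad, forces in N, time in s.
With the tool pointing down it reaches from about 0.35 to 0.9 m from the base axis. Payload 8.1 kg.
Tool frame: the origin (TCP) lies at the very end of the fingers, on their centre line; the grasp point (between the pads) lies 19 mm behind it (bot.grasp_offset is the distance from the TCP to the grasp point, in m); z points along the fingers, y is the line along which they close (so a half turn about z gives the same grasp; the last joint's range is limited). The gripper opens to 85 mm and grips with 20 to 120 N. Pads are 22 mm wide; open, the fingers measure 114 mm over their backs; the gripper's body (76 mm by 85 mm) begins 54 mm behind the grasp point. The pads swing forward as they close: fully open they stand 13 mm farther back than shut.
Start: joints at [-1.428, 0.434, 0.025, 1.573, -0.012, 1.134, -0.075], TCP at [0.152, 0.606, 0.231] pointing down, gripper open.
Joint ranges: [-2.62, 2.62], [-0.44, 2.09], [-1.27, 1.32], [0.08, 2.57], [-1.32, 4.46], [0.12, 2], [-2.74, 2.74]. Speed limits (rad/s): [2.22, 2.22, 3.01, 3.01, 3.14, 3.14, 3.14].

## Interface

Orientations are given as a rotation vector (axis times angle).
In Python, from cell import bot gives the robot as it stands. The module is installed in compiled form; this text tells all that it offers.
- The arm moves only by the shell command python3 -m inch 'ROWS' [FORCE]. ROWS is text: rows parted by semicolons, each of 5 numbers parted by spaces: the shift along the tool's x, y, z in mm, then the turn about the tool's z in rad, then the opening, from 0 (shut) to 1 (fully open). A call has exactly 8 rows; each row shifts and turns the commanded pose from where the row before left it, along the tool's axes as they then stand; what a row does not reach is not made up. A row lasts 1/12 s, in which the tool goes at most 41.7 mm and 7.16 degrees, less where a joint would pass 70% of its speed; a pose out of reach is approached as far as the arm can. A call with a gripper value outside its range is refused whole. The fingers move at their own pace and stop on an object; FORCE is the grip in N (left out, the last holds). Time passes only in rows, so rows that do not move let the fingers close, or fill a call up. It gives the time, the measured TCP pose, the force, the opening and the grip force at its end, in the units of the state.
- bot.sense(): the state, without advancing time (a new reading comes with each control period).
- bot.read_camera(name): name is "side" or "top" or "wrist"; returns (picture, depth): 480x640x3 uint8, red, green, blue; 480x640 float32, m along the optical axis (not along the pixel's ray), 0 where there is no reading.
- bot.camera_info(name): a dict with "intrinsics" (3x3 intrinsics, pixels), "R" (3x3) and "t" (3): a world point X has camera coordinates R X + t. Camera axes: x right, y down, z forward; pixel columns grow to the right and rows downward; lengths in m; the calibration is good to about 2 mm. A picture is of the moment at which its call begins: read the wrist's pose just before it. camera_info takes no time and is no camera call; for the wrist camera it gives the pose at the moment of the call.
- bot.job_done(): hands the job in; it is judged then, once.
The state is a dict: "t": time; "joint_pos": joint angles; "dq": joint speeds; "effort": joint torques, N m; "tool_pos": TCP position; "ee_rot": TCP orientation; "ft_force": force on the tool from outside, world axes, zero at the start; "moment": the same for the moment, N m; "grip_width": opening from 0.0 (shut) to 1.0 (fully open); "finger_force": force on a finger pad.
Only numpy, scipy, OpenCV 4.12 (cv2) and the standard library are available. Lean on these libraries where they do the work, as an engineer would, in place of code of your own. Each camera call takes 0.05 s, during which the arm holds its last target. There are 200 camera calls.

## Working session

There is one attempt and no reset: what is moved stays moved. The work goes in short steps, Python scripts to look and compute and a shell command to move; the robot and the scene stay as the last step left them, time stands still between calls to the robot, and variables do not carry over. Pictures are saved under pics/ and viewed, at most 10 in all, crops included, and the job is handed in when it is done.

```bash
mkdir -p pics
cat > h.py <<'E'
import numpy as np, cv2
from cell import bot
from scipy.spatial.transform import Rotation as Ro
def grab(n):
    c=bot.camera_info(n); p,d=bot.read_camera(n); np.savez('%s.npz'%n,p=p,d=d,K=c['intrinsics'],R=c['R'],t=c['t'])
    return p,d
def load(n): return np.load('%s.npz'%n)
def cloud(n):
    z=load(n); d=z['d']; v,u=np.indices(d.shape); K=z['K']
    P=np.stack([(u-K[0,2])/K[0,0]*d,(v-K[1,2])/K[1,1]*d,d],-1)
    W=(P-z['t'])@z['R']; W[d==0]=np.nan
    return W
def pix(n,X):
    z=load(n); c=z['R']@np.array(X)+z['t']; q=z['K']@c; return q[:2]/q[2]
E
python3 - <<'E'
from h import *
for n in('top','side'):
    p,d=grab(n); cv2.imwrite('pics/%s0.png'%n,p[...,::-1])
s=bot.sense();print(s)
E
```

```text
{'t': 0.1, 'joint_pos': array([-1.42757478,  0.43517464,  0.02498676,  1.57400343, -0.01162076,
        1.13401637, -0.07509929]), 'dq': array([ 0.0002647 , -0.00070453,  0.00182306, -0.00274731, -0.00124172,
       -0.00142697,  0.00041215]), 'effort': array([ 2.70121192e-03, -6.71748304e+01,  1.02768838e+00, -3.16901636e+01,
        1.57369673e-02,  7.29413950e-03, -2.11790564e-05]), 'tool_pos': array([0.15203621, 0.60575247, 0.23059238]), 'ee_rot': array([-3.85296079e-01, -3.11781528e+00,  2.28589390e-03]), 'ft_force': array([-0.29518879, -0.48166941,  0.26503777]), 'moment': array([-0.02755463, -0.02238714,  0.02806101]), 'finger_force': 0.0, 'grip_width': 0.9962859471998269}
```

View pics/top0.png

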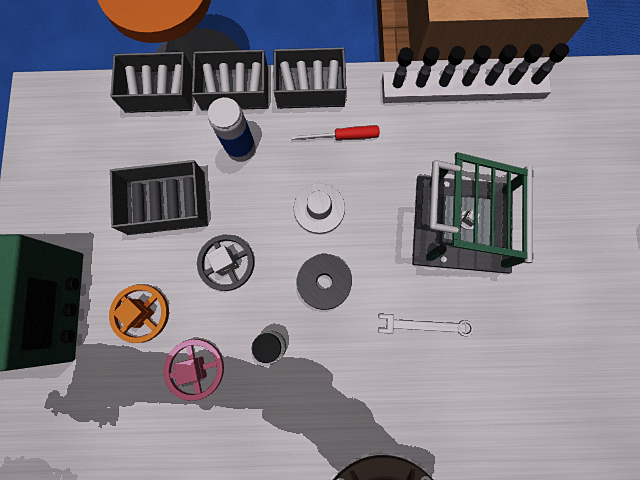

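View pics/side0.png

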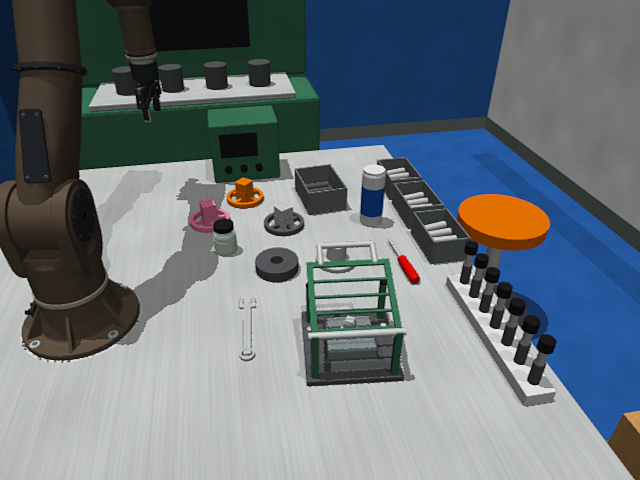

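Top view: steel handwheel at (226,262). Lookalikes are orange at (138,313), pink at (193,369), and also the pulley (324,281) and flange (319,208). By the description I choose the steel one at (226,262). The fixture is at (465,220), with its hinge on the right and the bail bar at (435,195). Next I'll take a close crop and measure.

Run:
```python
from h import *
z=load('top'); p=z['p'][...,::-1]
a=cv2.resize(p[225:300,185:265],None,fx=5,fy=5,interpolation=cv2.INTER_CUBIC)
b=cv2.resize(p[145:280,400:545],None,fx=2.75,fy=2.75,interpolation=cv2.INTER_CUBIC)
h=max(a.shape[0],b.shape[0]); 
f=lambda m:cv2.copyMakeBorder(m,0,h-m.shape[0],0,0,cv2.BORDER_CONSTANT)
cv2.imwrite('pics/c1.png',np.hstack([f(a),f(b)]))
W=cloud('top')
print('bench',W[430,520],W[262,226])
# wheel: hub top
R=W[225:300,185:265].reshape(-1,3)
t=R[(R[:,2]>.055)&(R[:,2]<.075)]; print('hub',len(t),t.mean(0),cv2.minAreaRect((t[:,:2]*1000).astype(np.float32)))
r=R[(R[:,2]>.010)&(R[:,2]<.022)]; print('rim',cv2.minEnclosingCircle((r[:,:2]*1000).astype(np.float32)),len(r))
# fixture base
R=W[140:285,400:545].reshape(-1,3)
t=R[(R[:,2]>.010)&(R[:,2]<.018)]; print('base',len(t),cv2.minAreaRect((t[:,:2]*1000).astype(np.float32)))
for v,u in [(195,435),(165,445),(228,440),(160,458),(240,457),(172,527),(258,508),(220,470),(206,531)]: print((u,v),W[v,u])
S=cloud('side')
for v,u in [(243,345),(332,355),(244,322),(241,372)]: print('side',(u,v),S[v,u])
```

```text
bench [ 0.16206217 -0.2691055   0.00310169] [0.49168401 0.28768365 0.06359722]
hub 441 [0.49884844 0.30066072 0.06428603] ((499.8253479003906, 301.4302062988281), (40.221431732177734, 39.38457489013672), 27.71214485168457)
rim ((519.9619140625, 320.6910400390625), 85.56463623046875) 1153
base 4345 ((569.073486328125, -192.17689514160156), (200.80064392089844, 190.57762145996094), 83.41543579101562)
(435, 195) [ 0.57713861 -0.09058701  0.19447036]
(445, 165) [ 0.6322196  -0.11341956  0.18716827]
(440, 228) [ 0.52208825 -0.09684451  0.18661129]
(458, 160) [ 0.64434306 -0.1394984   0.17741165]
(457, 240) [ 0.50287505 -0.12647915  0.17662324]
(527, 172) [ 0.63752256 -0.28202548  0.12431401]
(508, 258) [ 0.48770955 -0.25987     0.0530545 ]
(470, 220) [ 0.56041929 -0.18551006  0.07472888]
(531, 206) [ 0.57255243 -0.28244472  0.12346715]
side (345, 243) [ 0.57914364 -0.09469306  0.19534238]
side (355, 332) [ 0.55532816 -0.27860511  0.12603904]
side (322, 244) [ 0.53244727 -0.08733603  0.19398364]
side (372, 241) [ 0.63594419 -0.09701731  0.19447481]
```

View pics/c1.png

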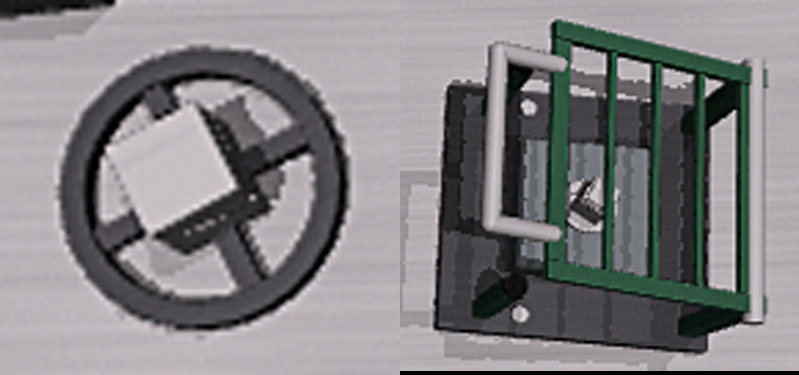

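Crop: the chosen wheel is grey steel with a pale square hub (top centre at crop (175,170)), so the choice is confirmed. In the right-hand panel, the shaft tip is at (590,200) under the bars and the bail is on the free side. Raising the guard comes first.

```bash
cat >> h.py <<'E'
FY=np.radians(83.4155); FC=np.array([.56907,-.19218])
def need(X,yaw=None):
    "tool-frame mm to world X (TCP); turn about tool z so tool y is at world angle yaw (mod pi)"
    s=bot.sense(); R=Ro.from_rotvec(s['ee_rot']).as_matrix(); cur=np.arctan2(R[1,1],R[0,1]); tn=0
    if yaw is not None:
        tn=-((yaw-cur+np.pi/2)%np.pi-np.pi/2)
        R=R@Ro.from_rotvec([0,0,tn]).as_matrix()
    print('t',round(s['t'],2),'tcp',s['tool_pos'].round(4),'yaw',round(np.degrees(cur),2),'tilt',np.degrees(np.arccos(-R[2,2])).round(2),'F',s['ft_force'].round(1),'w',round(s['grip_width'],3),round(s['finger_force'],1))
    print(' need mm(after turn)',((np.array(X)-s['tool_pos'])@R*1000).round(1),'turn',round(tn,4))
def bail(th,dz=-.019):
    d=-.085+.2*np.cos(th); y=np.array([np.cos(FY),np.sin(FY)])
    return np.r_[FC+d*y,.12+.2*np.sin(th)+dz]
E
python3 -m inch '0 0 -30 -0.066 0.32;0 0 -30 -0.066 0.32;-20 -26 0 0 0.32;-20 -26 0 0 0.32;-20 -26 0 0 0.32;-20 -26 0 0 0.32;-20 -26 0 0 0.32;-20 -26 0 0 0.32' 
python3 -m inch '-20 -26 0 0 0.32;-20 -26 0 0 0.32;-20 -26 0 0 0.32;-20 -26 0 0 0.32;-20 -26 0 0 0.32;-20 -26 0 0 0.32;-20 -26 0 0 0.32;-20 -26 0 0 0.32'
python3 -m inch '-20 -26 0 0 0.32;-20 -26 0 0 0.32;-20 -26 0 0 0.32;-20 -26 0 0 0.32;-20 -26 0 0 0.32;-20 -26 0 0 0.32;-20 -26 0 0 0.32;-20 -26 0 0 0.32'
python3 - <<'E'
from h import *
W=cloud('top'); n=0
R=W[140:285,400:545].reshape(-1,3)
y=np.array([np.cos(FY),np.sin(FY)]); x=np.array([y[1],-y[0]])
q=np.c_[(R[:,:2]-FC)@x,(R[:,:2]-FC)@y,R[:,2]]
m=(abs(q[:,0])<40)&(q[:,1]>85)&(q[:,2]>.15); b=q[m]; print('bar fix xyz',b.mean(0),b.max(0),len(b), 'theta',np.arcsin((b[:,2].max()-.006-.12)/.2))
need(bail(.349,.06),FY)
E
```

```text
t: 0.77
tool_pos: [0.2541, 0.4359, 0.291]
ee_rot: [-0.179, -3.136, 0.001]
ft_force: [1.1, 0.3, -0.1]
grip_width: 0.318
finger_force: 0.0
t: 1.43
tool_pos: [0.3893, 0.2111, 0.2912]
ee_rot: [-0.179, -3.136, 0.0]
ft_force: [0.5, 0.3, -0.1]
grip_width: 0.321
finger_force: 0.0
t: 2.1
tool_pos: [0.5246, -0.0135, 0.2911]
ee_rot: [-0.178, -3.136, -0.0]
ft_force: [0.1, 1.0, 0.2]
grip_width: 0.32
finger_force: 0.0<stdin>:6: RuntimeWarning: Mean of empty slice.
  ret = um.true_divide(
Traceback (most recent call last):
ValueError: zero-size array to reduction operation maximum which has no identity
```

Run:
```python
from h import *
y=np.array([np.cos(FY),np.sin(FY)]); x=np.array([y[1],-y[0]])
for n,(a,b,c,d) in dict(top=(140,285,400,545),side=(220,400,280,430)).items():
    R=cloud(n)[a:b,c:d].reshape(-1,3)
    q=np.c_[(R[:,:2]-FC)@x,(R[:,:2]-FC)@y,R[:,2]]
    m=(abs(q[:,0])<.04)&(q[:,1]>.085)&(q[:,2]>.15); b=q[m]; print(n,b.mean(0),b.max(0),b.min(0),len(b),'theta',np.arcsin((np.percentile(b[:,2],95)-.126)/.2))
need(bail(.349,.06),FY)
need(bail(.349),FY)
```

```text
top [-1.38237240e-04  1.03467683e-01  1.92973206e-01] [0.03955697 0.10885037 0.19857181] [-0.03966584  0.0966314   0.18681858] 329 theta 0.35630309012000577
side [0.00035596 0.09916419 0.19126249] [0.0390714  0.1073246  0.19725183] [-0.0397755   0.09310684  0.18299273] 219 theta 0.3533229699224395
t 2.1 tcp [ 0.5246 -0.0135  0.2911] yaw 83.49 tilt 0.02 F [0.1 1.  0.2] w 0.32 0.0
 need mm(after turn) [-64.7 -69.4  42.7] turn 0.0013
t 2.1 tcp [ 0.5246 -0.0135  0.2911] yaw 83.49 tilt 0.02 F [0.1 1.  0.2] w 0.32 0.0
 need mm(after turn) [-64.7 -69.4 121.7] turn 0.0013
```

```bash
python3 -m inch '-22 -23 0 0 0.32;-22 -23 0 0 0.32;-21 -23 0 0 0.32;0 0 20 0 0.32;0 0 25 0 0.32;0 0 25 0 0.32;0 0 25 0 0.32;0 0 25 0 0.32'
python3 - <<'E'
from h import *
need(bail(.355),FY)
E
python3 -m inch '0 0 0 0 0.32;0 0 0 0 0;0 0 0 0 0;0 0 0 0 0;0 0 0 0 0;0 0 0 0 0;0 0 0 0 0;0 0 0 0 0' 35
python3 - <<'E'
from h import *
need(bail(.355),FY)
t=.355
print(np.diff([[(.2*np.cos(a)*1000).round(1),-(.2*np.sin(a)*1000).round(1)] for a in np.linspace(.355,1.75,33)],axis=0).round(1).tolist())
E
```

```text
t: 2.77
tool_pos: [0.5806, -0.088, 0.1698]
ee_rot: [-0.179, -3.136, -0.0]
ft_force: [-0.3, -0.3, -0.7]
grip_width: 0.316
finger_force: 0.0
t 2.77 tcp [ 0.5806 -0.088   0.1698] yaw 83.47 tilt 0.04 F [-0.3 -0.3 -0.7] w 0.316 0.0
 need mm(after turn) [-0.5 -2.3 -0.7] turn 0.0009
t: 3.43
tool_pos: [0.5799, -0.0905, 0.1722]
ee_rot: [-0.182, -3.135, 0.004]
ft_force: [-2.8, -6.5, -8.3]
grip_width: 0.125
finger_force: 34.0
t 3.43 tcp [ 0.5799 -0.0905  0.1722] yaw 83.34 tilt 0.15 F [-2.8 -6.5 -8.3] w 0.125 34.0
 need mm(after turn) [-0.9  0.3  1.7] turn -0.0012
[[-3.2, -8.1], [-3.5, -8.0], [-3.9, -7.8], [-4.3, -7.6], [-4.5, -7.4], [-4.9, -7.2], [-5.2, -7.0], [-5.5, -6.8], [-5.8, -6.5], [-6.1, -6.3], [-6.3, -6.0], [-6.6, -5.7], [-6.8, -5.4], [-7.1, -5.1], [-7.2, -4.8], [-7.5, -4.5], [-7.7, -4.2], [-7.8, -3.8], [-8.0, -3.5], [-8.2, -3.1], [-8.2, -2.7], [-8.4, -2.4], [-8.5, -2.1], [-8.6, -1.6], [-8.6, -1.3], [-8.6, -0.9], [-8.7, -0.5], [-8.8, -0.2], [-8.7, 0.2], [-8.7, 0.6], [-8.6, 1.0], [-8.6, 1.4]]
```

```bash
python3 -m inch '0 -3.2 -8.1 0 0;0 -3.5 -8 0 0;0 -3.9 -7.8 0 0;0 -4.3 -7.6 0 0;0 -4.5 -7.4 0 0;0 -4.9 -7.2 0 0;0 -5.2 -7 0 0;0 -5.5 -6.8 0 0'
python3 - <<'E'
from h import *
need(bail(.355+8*.0436),FY)
E
```

```text
t: 4.1
tool_pos: [0.5761, -0.1239, 0.2321]
ee_rot: [-0.18, -3.135, 0.001]
ft_force: [-1.8, -4.6, -11.3]
grip_width: 0.123
finger_force: 33.9
t 4.1 tcp [ 0.5761 -0.1239  0.2321] yaw 83.42 tilt 0.07 F [ -1.8  -4.6 -11.3] w 0.123 33.9
 need mm(after turn) [-0.9 -1.2  1.6] turn 0.0001
```

```bash
python3 -m inch '0 -6 -6.5 0 0;0 -6.3 -6.3 0 0;0 -6.5 -6 0 0;0 -6.7 -5.7 0 0;0 -6.8 -5.4 0 0;0 -7.1 -5.1 0 0;0 -7.2 -4.8 0 0;0 -7.5 -4.5 0 0' 
python3 -m inch '0 -7.7 -4.2 0 0;0 -7.8 -3.8 0 0;0 -8 -3.5 0 0;0 -8.2 -3.1 0 0;0 -8.2 -2.7 0 0;0 -8.4 -2.4 0 0;0 -8.5 -2.1 0 0;0 -8.6 -1.6 0 0' 
python3 -m inch '0 -8.6 -1 0 0;0 -8.6 -0.5 0 0;0 -8.7 -0.2 0 0;0 -8.7 0 0 0;0 -8.7 0.2 0 0;0 -8.7 0.6 0 0;0 -8.6 1 0 0;0 0 0 0 0'
python3 - <<'E'
from h import *
need(bail(.355+31*.0436),FY)
E
```

```text
t: 4.77
tool_pos: [0.5705, -0.1736, 0.2768]
ee_rot: [-0.174, -3.135, -0.008]
ft_force: [-10.0, 10.9, 4.0]
grip_width: 0.123
finger_force: 34.3
t: 5.43
tool_pos: [0.564, -0.2399, 0.3017]
ee_rot: [0.175, 3.134, 0.005]
ft_force: [-8.7, 6.7, 11.1]
grip_width: 0.125
finger_force: 36.3
t: 6.1
tool_pos: [0.5566, -0.3039, 0.3014]
ee_rot: [0.181, 3.133, -0.002]
ft_force: [-6.5, -2.9, 7.0]
grip_width: 0.125
finger_force: 37.4
t 6.1 tcp [ 0.5566 -0.3039  0.3014] yaw 83.39 tilt 0.21 F [-6.5 -2.9  7. ] w 0.125 37.4
 need mm(after turn) [0.4 0.3 2.3] turn -0.0005
```

```bash
python3 -m inch '0 0 0 0 0.4;0 0 0 0 0.4;0 0 0 0 0.4;0 0 -15 0 0.4;0 0 -25 0 0.4;0 0 -25 0 0.4;0 30 0 0 0.4;0 30 0 0 0.8' 
python3 -m inch '0 30 0 0 1;0 30 0 0 1;0 20 10 0 1;0 0 20 0 1;0 0 20 0 1;0 0 20 0 1;0 0 0 0 1;0 0 0 0 1'
python3 - <<'E'
from h import *
need([*FC,.3],FY)
for n in('wrist','top'): grab(n)
cv2.imwrite('pics/w1.png',load('wrist')['p'][...,::-1])
print(pix('wrist',[*FC,.077]),pix('top',[*FC,.077]))
W=cloud('top')[140:290,400:600].reshape(-1,3)
y=np.array([np.cos(FY),np.sin(FY)]); x=np.array([y[1],-y[0]])
q=np.c_[(W[:,:2]-FC)@x,(W[:,:2]-FC)@y,W[:,2]];b=q[(abs(q[:,0])<.04)&(q[:,1]<-.09)&(q[:,2]>.28)];print(b.mean(0),b.max(0),len(b))
E
```

```text
t: 6.77
tool_pos: [0.5639, -0.2435, 0.3659]
ee_rot: [0.184, 3.132, -0.003]
ft_force: [0.8, 0.4, -0.2]
grip_width: 0.526
finger_force: 0.0
t: 7.43
tool_pos: [0.5725, -0.162, 0.2937]
ee_rot: [-0.177, -3.136, -0.0]
ft_force: [-0.1, -0.0, 0.3]
grip_width: 1.002
finger_force: 0.0
t 7.43 tcp [ 0.5725 -0.162   0.2937] yaw 83.52 tilt 0.06 F [-0.1 -0.   0.3] w 1.002 0.0
 need mm(after turn) [ -0.1 -30.4  -6.3] turn 0.0019
[291.82498757 207.75913838] [473.44447011 215.27844047]
[-0.00918055 -0.10404216  0.28039116] [ 0.00415649 -0.10317601  0.28061251] 4
```

View pics/w1.png

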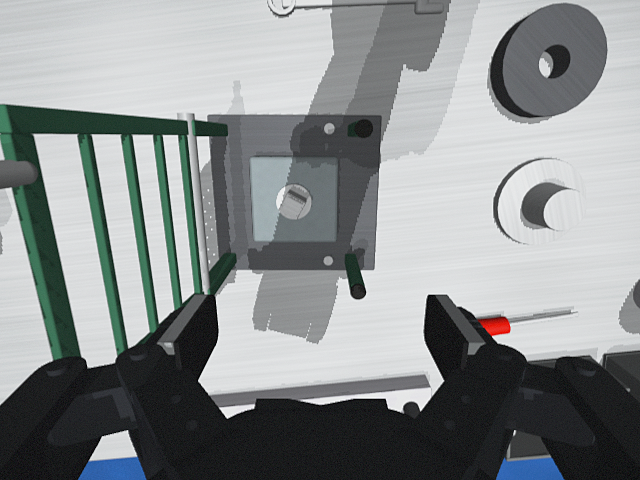

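The guard stands up on the left, and the shaft is at about (295,200) on its round collar, under the open guard. Next I measure its centre and yaw.

Run:
```python
from h import *
z=load('wrist'); p=z['p'][...,::-1]
cv2.imwrite('pics/w1c.png',cv2.resize(p[175:230,260:330],None,fx=11,fy=10.9,interpolation=cv2.INTER_CUBIC))
W=cloud('wrist')[175:230,260:330].reshape(-1,3)
for lo,hi in [(.071,.085),(.060,.085),(.039,.051)]:
    t=W[(W[:,2]>lo)&(W[:,2]<hi)]; print(lo,len(t),t.mean(0).round(4),cv2.minAreaRect((t[:,:2]*1000).astype(np.float32)))
print((cv2.minEnclosingCircle((t[:,:2]*1000).astype(np.float32))))
# base check in wrist
A=cloud('wrist')[100:290,200:400].reshape(-1,3); b=A[(A[:,2]>.010)&(A[:,2]<.018)]; print('base',cv2.minAreaRect((b[:,:2]*1000).astype(np.float32)))
b=A[(A[:,2]>.035)&(A[:,2]<.044)]; print('housing',cv2.minAreaRect((b[:,:2]*1000).astype(np.float32)),b.mean(0))
T=cloud('top')[190:240,440:510].reshape(-1,3); t=T[(T[:,2]>.068)&(T[:,2]<.085)]; print('top',len(t),t.mean(0),cv2.minAreaRect((t[:,:2]*1000).astype(np.float32)))
```

```text
0.071 378 [ 0.567  -0.1923  0.0757] ((567.271240234375, -192.57818603515625), (21.227216720581055, 21.07642364501953), 54.2286376953125)
0.06 450 [ 0.5661 -0.1918  0.0745] ((567.6251220703125, -192.64370727539062), (21.87066078186035, 22.282875061035156), 54.15480422973633)
0.039 2800 [ 0.5695 -0.1921  0.0408] ((570.3443603515625, -192.8739776611328), (80.75826263427734, 63.011474609375), 83.42182159423828)
((571.033935546875, -192.79270935058594), 50.40171432495117)
base ((567.8632202148438, -192.81134033203125), (200.29014587402344, 190.38296508789062), 83.38539123535156)
housing ((560.4280395507812, -206.38955688476562), (166.01014709472656, 167.33718872070312), 87.45433807373047) [ 0.56548621 -0.19269441  0.03959397]
top 131 [ 0.56804531 -0.19057006  0.07468531] ((568.5087280273438, -191.6674041748047), (22.02867889404297, 20.584426879882812), 54.434112548828125)
```

View pics/w1c.png

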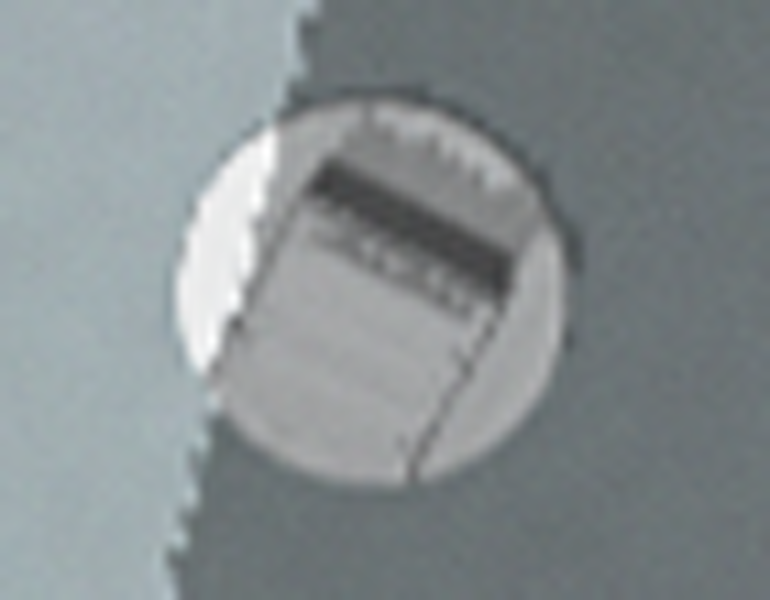

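The shaft yaw is about 54.3° and its centre about (0.5682,-0.1924), with the two cameras agreeing. Next I move over the wheel.

```bash
python3 -m inch '0 0 0 0.122 1;0 0 0 0.122 1;0 0 0 0.122 1;0 0 0 0.122 1;0 0 0 0.122 1;0 0 0 0.122 1;0 0 0 0.122 1;0 0 0 0.12 1' 
python3 -m inch '27 9 0 0 1;27 9 0 0 1;27 9 0 0 1;27 9 0 0 1;27 9 0 0 1;27 9 0 0 1;27 9 0 0 1;27 9 0 0 1' 
python3 -m inch '27 9 0 0 1;27 9 0 0 1;27 9 0 0 1;27 9 0 0 1;27 9 0 0 1;27 9 0 0 1;27 9 0 0 1;0 0 0 0 1'
python3 - <<'E'
from h import *
need([.4998,.3014,.12],np.radians(27.7))
p,d=grab('wrist')
cv2.imwrite('pics/w2.png',p[...,::-1])
print(pix('wrist',[.4998,.3014,.065]))
u,v=pix('wrist',[.4998,.3014,.065]).astype(int)
W=cloud('wrist')[max(v-90,0):v+90,max(u-90,0):u+90].reshape(-1,3)
t=W[(W[:,2]>.057)&(W[:,2]<.075)];print('hub',len(t),t.mean(0).round(4),cv2.minAreaRect((t[:,:2]*1000).astype(np.float32)))
t=W[(W[:,2]>.009)&(W[:,2]<.022)]; c=t[:,:2].mean(0); t=t[np.hypot(*(t[:,:2]-[.4998,.3014]).T)<.07];print('rim',len(t),cv2.minEnclosingCircle((t[:,:2]*1000).astype(np.float32)))
E
```

```text
t: 8.2
tool_pos: [0.5733, -0.1629, 0.2956]
ee_rot: [1.632, 2.681, 0.002]
ft_force: [0.0, -0.1, -0.3]
grip_width: 1.002
finger_force: 0.0
t: 8.87
tool_pos: [0.5365, 0.0634, 0.2956]
ee_rot: [1.625, 2.687, 0.004]
ft_force: [-0.2, 0.7, -0.2]
grip_width: 1.0
finger_force: 0.0
t: 9.53
tool_pos: [0.5027, 0.2662, 0.2948]
ee_rot: [-1.614, -2.694, -0.006]
ft_force: [-0.0, 0.8, 0.0]
grip_width: 1.001
finger_force: 0.0
t 9.53 tcp [0.5027 0.2662 0.2948] yaw 28.15 tilt 0.21 F [-0.   0.8  0. ] w 1.001 0.0
 need mm(after turn) [ 32.   13.4 174.9] turn 0.0078
[334.73858302 174.51931277]
hub 1485 [0.501  0.3041 0.0645] ((532.5225830078125, 320.167724609375), (115.11099243164062, 39.96640396118164), 28.236408233642578)
rim 3360 ((498.7709045410156, 302.0586242675781), 57.980857849121094)
```

View pics/w2.png

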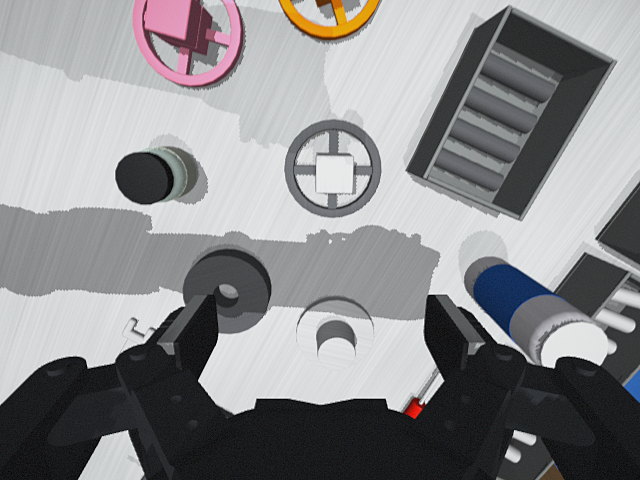

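The steel wheel is at (335,170), hub upright and aligned with the tool. The bin corner at (410,170) is close, so I approach with the fingers partly open.

```bash
python3 -m inch '16.5 6.9 0 0 0.7;16.5 6.9 0 0 0.7;0 0 30 0 0.7;0 0 30 0 0.7;0 0 30 0 0.7;0 0 30 0 0.7;0 0 0 0 0.7;0 0 0 0 0.7'
python3 - <<'E'
from h import *
need([.4993,.3018,.024],np.radians(28))
p,d=grab('wrist')
W=cloud('wrist').reshape(-1,3); W=W[np.hypot(*(W[:,:2]-[.4993,.3018]).T)<.06]
t=W[(W[:,2]>.060)&(W[:,2]<.07)];t=t[np.hypot(*(t[:,:2]-[.4993,.3018]).T)<.032];print('hub',len(t),t.mean(0).round(4),cv2.minAreaRect((t[:,:2]*1000).astype(np.float32)))
E
```

```text
t: 10.25
tool_pos: [0.5006, 0.2944, 0.1736]
ee_rot: [-1.626, -2.687, 0.003]
ft_force: [0.1, -0.1, 0.2]
grip_width: 0.702
finger_force: 0.0
t 10.25 tcp [0.5006 0.2944 0.1736] yaw 27.65 tilt 0.12 F [ 0.1 -0.1  0.2] w 0.702 0.0
 need mm(after turn) [  7.2   2.7 149.6] turn -0.0062
hub 2817 [0.4984 0.3032 0.0646] ((498.85113525390625, 302.51959228515625), (40.0970458984375, 39.8010368347168), 27.434476852416992)
```

```bash
python3 -m inch '4 1.3 20 0 0.7;4 1.3 25 0 0.7;0 0 25 0 0.7;0 0 25 0 0.7;0 0 25 0 0.7;0 0 20 0 0.7;0 0 9 0 0.7;0 0 0 0 0.7'
python3 - <<'E'
from h import *
need([.4988,.3024,.024],np.radians(27.6))
E
python3 -m inch '0 0 0 0 0;0 0 0 0 0;0 0 0 0 0;0 0 0 0 0;0 0 0 0 0;0 0 0 0 0;0 0 0 0 0;0 0 0 0 0' 70
python3 - <<'E'
from h import *
need([.4988,.3024,.024],np.radians(27.6))
E
```

```text
t: 10.97
tool_pos: [0.4999, 0.3031, 0.0249]
ee_rot: [-1.626, -2.688, -0.0]
ft_force: [0.3, 0.5, 0.3]
grip_width: 0.698
finger_force: 0.0
t 10.97 tcp [0.4999 0.3031 0.0249] yaw 27.67 tilt 0.01 F [0.3 0.5 0.3] w 0.698 0.0
 need mm(after turn) [-0.1 -1.3  0.9] turn 0.0013
t: 11.63
tool_pos: [0.501, 0.3036, 0.0269]
ee_rot: [1.625, 2.687, 0.006]
ft_force: [0.8, 0.1, 7.7]
grip_width: 0.462
finger_force: 72.1
t 11.63 tcp [0.501  0.3036 0.0269] yaw 27.66 tilt 0.22 F [0.8 0.1 7.7] w 0.462 72.1
 need mm(after turn) [-0.  -2.5  2.9] turn 0.0011
```

```bash
python3 -m inch '0 0 -10 0 0;0 0 -25 0 0;0 0 -30 0 0;0 0 -30 0 0;0 0 -30 0 0;0 0 -30 0 0;0 0 -25 0 0;0 0 0 0 0'
python3 - <<'E'
from h import *
need([.5682,-.1924,.18],np.radians(54.3))
p,d=grab('wrist')
cv2.imwrite('pics/w3.png',p[...,::-1])
s=bot.sense(); R=Ro.from_rotvec(s['ee_rot']).as_matrix()
T=(cloud('wrist').reshape(-1,3)-s['tool_pos'])@R*1000
n=np.isfinite(T).all(1)&(np.hypot(T[:,0],T[:,1])<75)&(T[:,2]<60); T=T[n]; 
h=np.histogram(T[:,2],np.arange(-60,60,6)); print(h)
t=T[(T[:,2]>0)&(T[:,2]<16)&(np.hypot(T[:,0],T[:,1])>40)]; print(len(t),t.min(0),t.max(0),cv2.minEnclosingCircle(t[:,:2].astype(np.float32)))
E
```

```text
t: 12.3
tool_pos: [0.5017, 0.3034, 0.2108]
ee_rot: [1.625, 2.685, 0.012]
ft_force: [0.3, 0.1, -4.6]
grip_width: 0.459
finger_force: 72.2
t 12.3 tcp [0.5017 0.3034 0.2108] yaw 27.63 tilt 0.46 F [ 0.3  0.1 -4.6] w 0.459 72.2
 need mm(after turn) [-343.2 -364.    28.7] turn -0.4654
(array([ 5824,  1909,   852, 12790,  1249,  1062,   932,   796,   623,
         438,   388, 12458,  1426,   638,     9,     0,     0,     0,
           0]), array([-60, -54, -48, -42, -36, -30, -24, -18, -12,  -6,   0,   6,  12,
        18,  24,  30,  36,  42,  48,  54]))
11292 [-21.40000157 -57.78196419   5.81722747] [57.29925258 57.00527679 15.99769179] ((0.17901894450187683, -0.18401125073432922), 57.75423049926758)
```

View pics/w3.png

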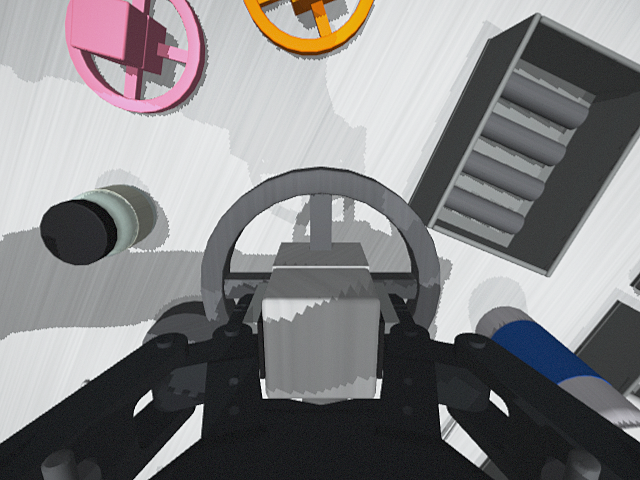

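The wheel is held square and centred in the grip (rim circle offset about 0.2 mm). Next I carry it over the shaft.

```bash
python3 -m inch '0 0 -5 -0.116 0;0 0 0 -0.116 0;0 0 0 -0.116 0;0 0 0 -0.117 0;-21 -22 0 0 0;-21 -22 0 0 0;-21 -22 0 0 0;-21 -22 0 0 0' 
python3 -m inch '-21 -22 0 0 0;-21 -22 0 0 0;-21 -22 0 0 0;-21 -22 0 0 0;-21 -22 0 0 0;-21 -22 0 0 0;-21 -22 0 0 0;-21 -22 0 0 0' 
python3 -m inch '-21 -22 0 0 0;-21 -22 0 0 0;-21 -22 0 0 0;-21 -22 0 0 0;0 0 0 0 0;0 0 0 0 0;0 0 0 0 0;0 0 0 0 0'
python3 - <<'E'
from h import *
need([.5682,-.1924,.125],np.radians(54.3))
E
```

```text
t: 13.02
tool_pos: [0.515, 0.1805, 0.2084]
ee_rot: [-0.961, -2.989, 0.003]
ft_force: [0.8, 0.3, -4.1]
grip_width: 0.454
finger_force: 72.1
t: 13.68
tool_pos: [0.5488, -0.06, 0.2085]
ee_rot: [-0.962, -2.988, 0.001]
ft_force: [0.7, 0.7, -4.4]
grip_width: 0.459
finger_force: 72.1
t: 14.35
tool_pos: [0.5665, -0.1777, 0.2089]
ee_rot: [-0.96, -2.989, -0.001]
ft_force: [0.9, -0.7, -4.6]
grip_width: 0.459
finger_force: 72.1
t 14.35 tcp [ 0.5665 -0.1777  0.2089] yaw 54.4 tilt 0.12 F [ 0.9 -0.7 -4.6] w 0.459 72.1
 need mm(after turn) [-10.2 -10.9  83.9] turn 0.0017
```

```bash
python3 -m inch '-5 -5.5 10 0 0;-5.2 -5.4 15 0 0;0 0 20 0 0;0 0 20 0 0;0 0 15 0 0;0 0 8 0 0;0 0 0 0 0;0 0 0 0 0'
python3 - <<'E'
from h import *
need([.5682,-.1924,.0705],np.radians(54.3))
grab('side'); z=load('side'); u,v=pix('side',[.5682,-.1924,.09]).astype(int); print(u,v)
cv2.imwrite('pics/s2.png',cv2.resize(z['p'][v-70:v+50,u-70:u+70,::-1],None,fx=5,fy=5,interpolation=cv2.INTER_CUBIC))
E
```

```text
t: 15.02
tool_pos: [0.5689, -0.1939, 0.1216]
ee_rot: [-0.962, -2.99, 0.0]
ft_force: [0.8, 0.8, -3.9]
grip_width: 0.46
finger_force: 72.3
t 15.02 tcp [ 0.5689 -0.1939  0.1216] yaw 54.34 tilt 0.04 F [ 0.8  0.8 -3.9] w 0.46 72.3
 need mm(after turn) [ 1.4  0.8 51.1] turn 0.0006
349 313
```

View pics/s2.png

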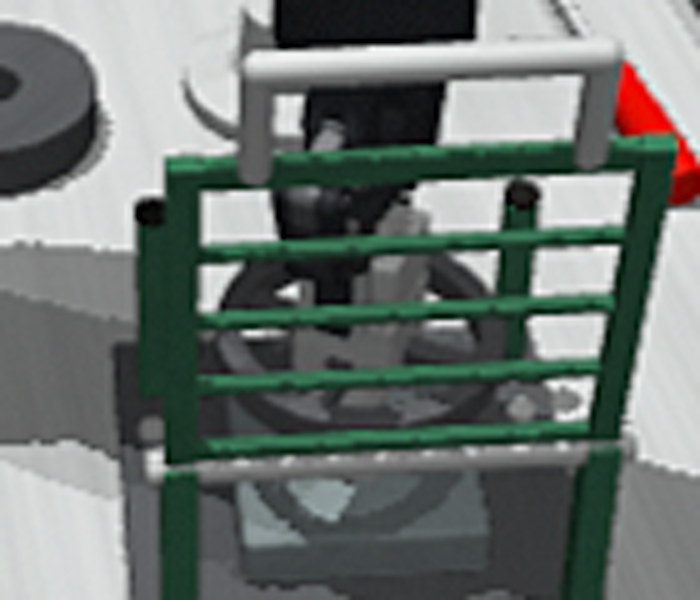

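The wheel hovers above the shaft inside the upright guard, with its rim centred at about (360,340). I correct by about 1 mm and lower slowly, watching the force.

```bash
python3 -m inch '1.3 0.8 3 0 0;0 0 3 0 0;0 0 3 0 0;0 0 3 0 0;0 0 3 0 0;0 0 2 0 0;0 0 2 0 0;0 0 2 0 0' 
python3 -c "
from h import *
need([.5682,-.1924,.0705],np.radians(54.3))"
```

```text
t: 15.73
tool_pos: [0.5684, -0.1927, 0.1006]
ee_rot: [0.963, 2.99, -0.0]
ft_force: [-0.4, 0.2, -4.8]
grip_width: 0.461
finger_force: 72.3
t 15.73 tcp [ 0.5684 -0.1927  0.1006] yaw 54.31 tilt 0.0 F [-0.4  0.2 -4.8] w 0.461 72.3
 need mm(after turn) [ 0.3  0.1 30.1] turn 0.0001
```

```bash
python3 -m inch '0 0 1.5 0 0;0 0 1.5 0 0;0 0 1.5 0 0;0 0 1.5 0 0;0 0 1 0 0;0 0 1 0 0;0 0 1 0 0;0 0 0 0 0' 
python3 -c "
from h import *
need([.5682,-.1924,.0705],np.radians(54.3))"
```

```text
t: 16.4
tool_pos: [0.5685, -0.1924, 0.0916]
ee_rot: [0.962, 2.991, 0.0]
ft_force: [1.6, 1.1, -5.0]
grip_width: 0.465
finger_force: 72.3
t 16.4 tcp [ 0.5685 -0.1924  0.0916] yaw 54.33 tilt 0.01 F [ 1.6  1.1 -5. ] w 0.465 72.3
 need mm(after turn) [ 0.2 -0.2 21.1] turn 0.0005
```

Already about 11 mm onto the shaft with no vertical resistance. I continue down.

```bash
python3 -m inch '0 0 2 0 0;0 0 2 0 0;0 0 2 0 0;0 0 2 0 0;0 0 2 0 0;0 0 2 0 0;0 0 2 0 0;0 0 0 0 0' 
python3 -m inch '0 0 1 0 0;0 0 1 0 0;0 0 1 0 0;0 0 1 0 0;0 0 0.5 0 0;0 0 0.5 0 0;0 0 0.5 0 0;0 0 0 0 0' 
python3 -c "
from h import *
need([.5682,-.1924,.0705],np.radians(54.3))"
```

```text
t: 17.07
tool_pos: [0.5684, -0.1924, 0.0774]
ee_rot: [-0.962, -2.99, -0.0]
ft_force: [3.0, 2.5, -6.8]
grip_width: 0.463
finger_force: 72.4
t: 17.73
tool_pos: [0.5685, -0.1925, 0.0723]
ee_rot: [0.962, 2.99, 0.0]
ft_force: [3.2, 3.0, -3.3]
grip_width: 0.458
finger_force: 72.5
t 17.73 tcp [ 0.5685 -0.1925  0.0723] yaw 54.32 tilt 0.02 F [ 3.2  3.  -3.3] w 0.458 72.5
 need mm(after turn) [ 0.3 -0.1  1.8] turn 0.0003
```

```bash
python3 -m inch '0 0 0.5 0 0;0 0 0.5 0 0;0 0 0.5 0 0;0 0 0.5 0 0;0 0 0.3 0 0;0 0 0 0 0;0 0 0 0 0;0 0 0 0 0' 
python3 -c "
from h import *
need([.5682,-.1924,.0705],np.radians(54.3))"
```

```text
t: 18.4
tool_pos: [0.5686, -0.1926, 0.0719]
ee_rot: [0.962, 2.989, 0.002]
ft_force: [-3.9, 7.2, 19.8]
grip_width: 0.46
finger_force: 75.4
t 18.4 tcp [ 0.5686 -0.1926  0.0719] yaw 54.31 tilt 0.1 F [-3.9  7.2 19.8] w 0.46 75.4
 need mm(after turn) [ 0.5 -0.1  1.4] turn 0.0002
```

Force has risen to about +25 N, so the wheel is on the shoulder. I ease off, release, and retreat up.

```bash
python3 -m inch '0 0 -1 0 0;0 0 -0.5 0 0;0 0 0 0 0.7;0 0 0 0 0.7;0 0 0 0 0.7;0 0 0 0 0.7;0 0 0 0 0.7;0 0 0 0 0.7' 
python3 -m inch '0 0 -10 0 0.7;0 0 -20 0 0.7;0 0 -30 0 0.7;0 0 -30 0 0.7;0 0 -30 0 0.7;0 0 -30 0 0.7;0 0 -20 0 0.7;0 0 0 0 0.7'
python3 - <<'E'
from h import *
need([.5682,-.1924,.33],FY)
grab('wrist'); W=cloud('wrist').reshape(-1,3); r=np.hypot(*(W[:,:2]-[.5682,-.1924]).T)
t=W[(r<.03)&(W[:,2]>.1)&(W[:,2]<.12)]; print('hub',t.mean(0),cv2.minAreaRect((t[:,:2]*1000).astype(np.float32)),np.linalg.lstsq(np.c_[t[:,:2],np.ones(len(t))],t[:,2],rcond=None)[0])
t=W[(r>.042)&(r<.065)&(W[:,2]>.052)&(W[:,2]<.068)]; print('rim',t.mean(0),np.median(t[:,2]),cv2.minEnclosingCircle((t[:,:2]*1000).astype(np.float32)))
y=np.array([np.cos(FY),np.sin(FY)]); x=np.array([y[1],-y[0]])
W=cloud('side').reshape(-1,3)
q=np.c_[(W[:,:2]-FC)@x,(W[:,:2]-FC)@y,W[:,2]];b=q[(abs(q[:,0])<.04)&(q[:,1]<-.07)&(q[:,1]>-.2)&(q[:,2]>.305)&(q[:,2]<.34)];print('bar',b.mean(0),b.max(0),b.min(0),len(b))
E
```

```text
t: 19.07
tool_pos: [0.5682, -0.1929, 0.0714]
ee_rot: [-0.963, -2.99, 0.001]
ft_force: [-0.4, -0.3, -0.1]
grip_width: 0.7
finger_force: 0.0
t: 19.73
tool_pos: [0.5702, -0.194, 0.247]
ee_rot: [0.961, 2.983, 0.001]
ft_force: [0.2, -0.8, 0.9]
grip_width: 0.699
finger_force: 0.0
t 19.73 tcp [ 0.5702 -0.194   0.247 ] yaw 54.28 tilt 0.44 F [ 0.2 -0.8  0.9] w 0.699 0.0
 need mm(after turn) [  1.6   1.3 -83. ] turn -0.5085
hub [ 0.5664934  -0.19233306  0.1094182 ] ((567.438232421875, -193.06802368164062), (39.941688537597656, 40.28349685668945), 54.35797119140625) [ 0.02326432 -0.01707987  0.09295409]
rim [ 0.56589676 -0.19212324  0.06005889] 0.06042690808582947 ((567.4287719726562, -193.14663696289062), 57.829830169677734)
bar [-0.00066056 -0.11567262  0.32046165] [ 0.03930494 -0.10767836  0.32580983] [-0.03992877 -0.12106522  0.31168036] 383
```

The hub top is at 0.109 and the rim top at 0.060, so the wheel is fully home. Back to the bail to lower the guard.

```bash
python3 -m inch '0 0 -30 -0.102 0.36;0 0 -30 -0.102 0.36;0 0 -30 -0.102 0.36;0 0 -30 -0.102 0.36;0 0 -15 -0.1 0.36;0 -30 0 0 0.36;0 -30 0 0 0.36;0 0 0 0 0.36' 
python3 -c "
from h import *
need(bail(1.706),FY)"
```

```text
t: 20.45
tool_pos: [0.5587, -0.2587, 0.3762]
ee_rot: [-0.192, -3.134, 0.006]
ft_force: [-0.9, -0.4, -0.4]
grip_width: 0.363
finger_force: 0.0
t 20.45 tcp [ 0.5587 -0.2587  0.3762] yaw 82.99 tilt 0.22 F [-0.9 -0.4 -0.4] w 0.363 0.0
 need mm(after turn) [ -2.8 -44.4  77.2] turn -0.0074
```

```bash
python3 -m inch '-1.4 -22 0 -0.007 0.36;-1.4 -22.4 0 0 0.36;0 0 0 0 0.36;0 0 15 0 0.36;0 0 20 0 0.36;0 0 20 0 0.36;0 0 20 0 0.36;0 0 0 0 0.36' 
python3 -c "
from h import *
need(bail(1.706),FY)"
```

```text
t: 21.12
tool_pos: [0.5574, -0.295, 0.2968]
ee_rot: [-0.169, -3.13, -0.004]
ft_force: [-0.4, 0.8, 0.2]
grip_width: 0.356
finger_force: 0.0
t 21.12 tcp [ 0.5574 -0.295   0.2968] yaw 83.81 tilt 0.44 F [-0.4  0.8  0.2] w 0.356 0.0
 need mm(after turn) [ 0.2 -8.5 -2.4] turn 0.0069
```

```bash
python3 -m inch '0 -4 -2 0.007 0.36;0 -4 0 0 0.36;0 0 0 0 0.36;0 0 0 0 0;0 0 0 0 0;0 0 0 0 0;0 0 0 0 0;0 0 0 0 0' 35
python3 - <<'E'
from h import *
need(bail(1.706),FY)
s=bot.sense(); y=np.array([np.cos(FY),np.sin(FY)]); d=(s['tool_pos'][:2]-FC)@y+.085
th=np.arctan2(s['tool_pos'][2]+.019-.12,d); print('th',th,np.hypot(d,s['tool_pos'][2]+.019-.12))
A=np.linspace(th,0,41); print(A[[8,16,24,32]]); print((200*np.diff(np.c_[np.cos(A),-np.sin(A)],axis=0)).round(1).reshape(5,8,2).tolist())
E
```

```text
t: 21.78
tool_pos: [0.5587, -0.3051, 0.3046]
ee_rot: [0.18, 3.135, -0.001]
ft_force: [-1.5, -0.6, 5.6]
grip_width: 0.122
finger_force: 34.3
t 21.78 tcp [ 0.5587 -0.3051  0.3046] yaw 83.41 tilt 0.11 F [-1.5 -0.6  5.6] w 0.122 34.3
 need mm(after turn) [2.6 1.4 5.4] turn -0.0001
th 1.7091011787157924 0.20558198635785535
[1.36728094 1.02546071 0.68364047 0.34182024]
[[[8.5, -1.0], [8.5, -0.6], [8.5, -0.3], [8.5, 0.1], [8.5, 0.5], [8.5, 0.8], [8.5, 1.2], [8.4, 1.5]], [[8.3, 1.9], [8.2, 2.3], [8.1, 2.6], [8.0, 3.0], [7.9, 3.3], [7.7, 3.6], [7.6, 4.0], [7.4, 4.3]], [[7.2, 4.6], [7.0, 4.9], [6.8, 5.2], [6.6, 5.5], [6.3, 5.7], [6.1, 6.0], [5.8, 6.3], [5.5, 6.5]], [[5.3, 6.7], [5.0, 7.0], [4.7, 7.2], [4.3, 7.4], [4.0, 7.5], [3.7, 7.7], [3.4, 7.9], [3.0, 8.0]], [[2.7, 8.1], [2.3, 8.2], [2.0, 8.3], [1.6, 8.4], [1.3, 8.4], [0.9, 8.5], [0.5, 8.5], [0.2, 8.5]]]
```

```bash
python3 -m inch '0 8.5 -1 0 0;0 8.5 -0.6 0 0;0 8.5 -0.3 0 0;0 8.5 0.1 0 0;0 8.5 0.5 0 0;0 8.5 0.8 0 0;0 8.5 1.2 0 0;0 8.4 1.5 0 0'
python3 -m inch '0 8.3 1.9 0 0;0 8.2 2.3 0 0;0 8.1 2.6 0 0;0 8 3 0 0;0 7.9 3.3 0 0;0 7.7 3.6 0 0;0 7.6 4 0 0;0 7.4 4.3 0 0'
python3 -c "
from h import *
need(bail(1.0255),FY)"
```

```text
t: 22.45
tool_pos: [0.5666, -0.236, 0.3013]
ee_rot: [0.179, 3.136, 0.0]
ft_force: [3.7, -3.2, 7.5]
grip_width: 0.123
finger_force: 37.1
t: 23.12
tool_pos: [0.5736, -0.1736, 0.2758]
ee_rot: [0.18, 3.136, 0.0]
ft_force: [4.3, -2.8, 2.5]
grip_width: 0.124
finger_force: 36.6
t 23.12 tcp [ 0.5736 -0.1736  0.2758] yaw 83.43 tilt 0.0 F [ 4.3 -2.8  2.5] w 0.124 36.6
 need mm(after turn) [ 2.3 -0.3  3.8] turn 0.0002
```

```bash
python3 -m inch '0 7.2 4.6 0 0;0 7 4.9 0 0;0 6.8 5.2 0 0;0 6.6 5.5 0 0;0 6.3 5.7 0 0;0 6.1 6 0 0;0 5.8 6.3 0 0;0 5.5 6.5 0 0'
python3 -m inch '0 5.3 6.7 0 0;0 5 7 0 0;0 4.7 7.2 0 0;0 4.3 7.4 0 0;0 4 7.5 0 0;0 3.7 7.7 0 0;0 3.4 7.9 0 0;0 3 8 0 0'
python3 -c "
from h import *
need(bail(.342),FY)
need(bail(0),FY)"
```

```text
t: 23.78
tool_pos: [0.5793, -0.1228, 0.2309]
ee_rot: [-0.18, -3.136, -0.0]
ft_force: [3.5, -1.2, 4.6]
grip_width: 0.125
finger_force: 37.2
t: 24.45
tool_pos: [0.5831, -0.0898, 0.1714]
ee_rot: [-0.18, -3.136, -0.0]
ft_force: [1.3, -1.0, 0.9]
grip_width: 0.123
finger_force: 36.9
t 24.45 tcp [ 0.5831 -0.0898  0.1714] yaw 83.42 tilt 0.02 F [ 1.3 -1.   0.9] w 0.123 36.9
 need mm(after turn) [2.2 0.1 3.3] turn 0.0002
t 24.45 tcp [ 0.5831 -0.0898  0.1714] yaw 83.42 tilt 0.02 F [ 1.3 -1.   0.9] w 0.123 36.9
 need mm(after turn) [ 2.1 11.6 70.4] turn 0.0002
```

```bash
python3 -m inch '0 2.7 8.1 0 0;0 2.3 8.2 0 0;0 2 8.3 0 0;0 1.6 8.4 0 0;0 1.3 8.4 0 0;0 0.9 7 0 0;0 0.5 5 0 0;0 0.2 3 0 0'
python3 -m inch '0 0.1 2 0 0;0 0 2 0 0;0 0 1.5 0 0;0 0 1.5 0 0;0 0 1 0 0;0 0 1 0 0;0 0 1 0 0;0 0 0 0 0'
python3 -c "
from h import *
need(bail(0),FY)"
```

```text
t: 25.12
tool_pos: [0.5844, -0.0787, 0.115]
ee_rot: [-0.18, -3.136, -0.0]
ft_force: [1.5, -0.9, 2.4]
grip_width: 0.127
finger_force: 38.2
t: 25.78
tool_pos: [0.5844, -0.0784, 0.1056]
ee_rot: [-0.18, -3.136, -0.0]
ft_force: [1.0, 0.6, -1.0]
grip_width: 0.124
finger_force: 38.3
t 25.78 tcp [ 0.5844 -0.0784  0.1056] yaw 83.43 tilt 0.02 F [ 1.   0.6 -1. ] w 0.124 38.3
 need mm(after turn) [2.2 0.3 4.6] turn 0.0003
```

```bash
python3 -m inch '0 0 1 0 0;0 0 1 0 0;0 0 1 0 0;0 0 1 0 0;0 0 0.5 0 0;0 0 0.5 0 0;0 0 0 0 0;0 0 0 0 0'
python3 -c "
from h import *
need(bail(0),FY)"
```

```text
t: 26.45
tool_pos: [0.5845, -0.0784, 0.1024]
ee_rot: [0.18, 3.136, 0.002]
ft_force: [-6.5, 3.1, 20.7]
grip_width: 0.128
finger_force: 40.6
t 26.45 tcp [ 0.5845 -0.0784  0.1024] yaw 83.42 tilt 0.08 F [-6.5  3.1 20.7] w 0.128 40.6
 need mm(after turn) [2.3 0.2 1.4] turn -0.0
```

Contact on the stops at about 20 N. I release, retreat and check.

```bash
python3 -m inch '0 0 0 0 0.34;0 0 0 0 0.34;0 0 0 0 0.34;0 0 0 0 0.34;0 0 -5 0 0.34;0 0 -15 0 0.34;0 0 -25 0 0.34;0 0 -25 0 0.34'
python3 -m inch '0 0 -25 0 0.34;0 0 -25 0 0.34;0 0 -25 0 0.34;0 0 -25 0 0.34;0 0 -25 0 0.34;20 20 0 0 0.34;20 20 0 0 0.34;0 0 0 0 0.34'
python3 - <<'E'
from h import *
need(bail(0),FY)
y=np.array([np.cos(FY),np.sin(FY)]); x=np.array([y[1],-y[0]])
for n in('wrist','side','top'):
    grab(n); W=cloud(n).reshape(-1,3); q=np.c_[(W[:,:2]-FC)@x,(W[:,:2]-FC)@y,W[:,2]]
    m=(abs(q[:,0])<.04)&(abs(q[:,1]-.115)<.012)&(q[:,2]>.09)&(q[:,2]<.16); b=q[m]; print(n,len(b),b.mean(0),b.max(0),b.min(0))
    m=(abs(abs(q[:,0])-.08)<.01)&(q[:,2]>.1)&(q[:,2]<.16)&(q[:,1]>-.05)&(q[:,1]<.07);b=q[m]
    if len(b)>9:print('rail',len(b),np.polyfit(b[:,1],b[:,2],1))
cv2.imwrite('pics/w5.png',load('side')['p'][200:420,220:500,::-1].repeat(2,0).repeat(2,1))
E
```

```text
t: 27.12
tool_pos: [0.5838, -0.0788, 0.1712]
ee_rot: [-0.181, -3.134, 0.001]
ft_force: [0.9, 0.5, 0.9]
grip_width: 0.339
finger_force: 0.0
t: 27.78
tool_pos: [0.5472, -0.0301, 0.2962]
ee_rot: [-0.174, -3.136, -0.005]
ft_force: [0.8, 0.2, 0.3]
grip_width: 0.338
finger_force: 0.0
t 27.78 tcp [ 0.5472 -0.0301  0.2962] yaw 83.65 tilt 0.18 F [0.8 0.2 0.3] w 0.338 0.0
 need mm(after turn) [-40.6 -44.  195. ] turn 0.0041
wrist 802 [-0.00945696  0.11489217  0.12434463] [0.0255465  0.12043734 0.12755771] [-0.03999815  0.10823907  0.11791977]
rail 3444 [-0.00341198  0.1232682 ]
side 205 [0.00090626 0.11151368 0.12253523] [0.03991665 0.12018211 0.12865964] [-0.03867842  0.10549172  0.11515626]
rail 565 [-0.02588968  0.12278621]
top 236 [-0.00508133  0.11559337  0.12423978] [0.02890403 0.12095037 0.12834519] [-0.03942572  0.10873064  0.11774078]
rail 219 [-0.04696111  0.12475467]
```

View pics/w5.png

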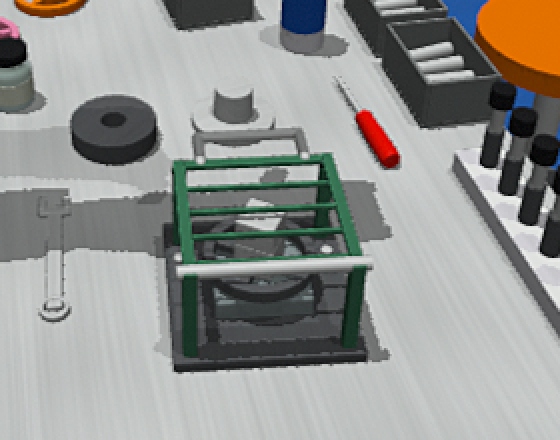

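The guard lies level on its stops over the seated wheel (hub at (262,215)). The wrist camera gives a rail slope of about -0.003 and a bar top of about 0.127 m, and the bystanders look undisturbed. I hand it in.

```bash
python3 -c "
from cell import bot
print(bot.job_done())"
```

```text
the job is handed in; nothing more can be done
None
```

I handed the job in at about 28 s: the handwheel is fully home on the shaft, the guard is down on its stops, and the other things on the bench look undisturbed; the hand-in gave no verdict.

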